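# Check a specimen fixture's corner with a standing square

## Robot

A 6-joint arm with a two-finger parallel gripper is mounted at the origin on the work surface. World frame = base frame: x ahead of the robot, y to its left, z up, the work surface at z = 0. Lengths are in m, angles in degrees, forces in N, time in s.
With the tool pointing down it reaches from about 0.225 to 0.725 m from the base axis. Payload 3.1 kg.
Tool frame: the origin (TCP) lies midway between the tips of the shut fingers; the grasp point (between the pads) lies 19 mm behind it; z points along the fingers, x is the direction in which the jaws open and shut, and the axes are right-handed (so a half turn about z gives the same grasp; the last joint's range is limited). The gripper opens to 85 mm and grips with 20 to 120 N. Pads are 22 mm wide; open, the fingers measure 114 mm over their backs; the gripper's body (76 mm by 85 mm) begins 54 mm behind the grasp point. The pads swing forward as they close: fully open they stand 13 mm farther back than shut.
Start: joints at [69.855, 2.75, 5.684, 92.934, 0, 82.678], TCP at [0.117, 0.512, 0.231] pointing down, gripper open.
Joint ranges: [-166.93, 166.93], [-56.73, 111.36], [-69.38, 81.34], [-121.58, 131.49], [-85.45, 84.26], [-180, 180]. Speed limits (degrees/s): [159.86, 159.86, 180, 180, 180, 180].

## Interface

Orientations are given as a 3x3 rotation matrix whose columns are the frame's x, y, z axes.
In Python, from rig import robot, eyes gives the robot as it stands.
- The arm moves only by the shell command python3 -m crank 'ROWS'. ROWS is JSON, a list of rows, each an object of numbers: "dx", "dy", "dz": the shift along the world's x, y, z in mm; "wx", "wy", "wz": the turn, a rotation vector about the world's x, y, z in rad; "fingers": the closure, from 0 (fully open) to 1 (shut). A call has 1 to 8 rows; each row is the pose to reach, as a shift and turn from the pose commanded when the call began; what a row does not reach only later rows make up. A row lasts 1/10 s, in which the tool goes at most 50 mm and 8.59 degrees, less where a joint would pass 70% of its speed; a pose out of reach is approached as far as the arm can. A call with a gripper value outside its range is refused whole. The fingers move at their own pace and stop on an object; the grip force is fixed at half the most. Time passes only in rows, so rows that repeat a pose let the fingers close. It gives the time, the measured TCP pose, the force and the opening at its end, in the units of the state.
- robot.read_state(): the state, without advancing time (a new reading comes with each control period).
- eyes.snapshot(name): name is "side" or "top"; returns the picture (420x560x3 uint8, red, green, blue); there is no depth.
- eyes.camera_model(name): a dict with "intrinsics" (3x3 intrinsics, pixels), "eye" and "attitude" of the camera in the world. Camera axes: x right, y down, z forward; pixel columns grow to the right and rows downward; lengths in m; the calibration is good to about 2 mm. A picture is of the moment at which its call begins. camera_model takes no time and is no camera call.
- robot.finish_job(): hands the job in, once; it reports no verdict.
The state is a dict: "t": time; "q": joint angles; "qvel": joint speeds; "joint_efforts": joint torques, N m; "ee_pos": TCP position; "eef_rot": TCP orientation; "ft_force": force on the tool from outside, world axes, zero at the start; "moment": the same for the moment, N m; "gripper_width": opening from 0.0 (shut) to 1.0 (fully open).
Only numpy, scipy, OpenCV 4.12 (cv2) and the standard library are available. Lean on these libraries where they do the work, as an engineer would, in place of code of your own. Each camera call takes 0.05 s, during which the arm holds its last target.

## Task

Check the corner where the stop is bolted on the fixture's base plate: pick up the right-angled standing square (not the 45 degree gauge), stand its foot on the plate and press it down on the plate and back-first, flush, against the stop, both at once, for about a second. Then let go and leave it standing there against the stop, so that I can look for a gap.

Things in the scene. Friction and masses are not known exactly. Their poses are not given: they have to be found in the camera images.
- square_leg (a point): Grip point of the loose aluminium square, an L standing on its foot (90 mm along x, 40 wide, 18 high). At the foot's +x end rises the leg, 30 (x) by 20 mm (y), top 120 mm above the underside. The point is on the leg's centre line, 92 mm above the underside, 15 mm from the flat back (faces +x); the foot ends 75 mm to -x. z up. Grip across y from above. 0.25-0.45 kg. The lookalike has a 45 degree leg.
- corner (a point): The inner corner of the fixture: middle of the line where the stop's face meets the top of the base plate. x points level into the stop (square to its face), y along the corner, z up. It is 20 mm above the table.
- plate: The fixture's dark steel base plate, fixed, 170 mm (x) by 140 mm (y), 20 mm thick; origin at the centre of its underside, on the table, axes as corner. In front of the stop 130 mm of its top is free.
- stop: The fixture's steel stop, an upright bar fixed on the plate near one end: 140 mm wide (y), 60 mm high above the plate, 25 mm thick (x) with two ribs behind. Origin and axes as corner; the face to check looks to -x. Plate and stop are rigid: a push that halts at first touch soon eases to nothing, so push on a few mm more.
Not all that is in view belongs to the job. Leave any turquoise look-alike of the part that bears square_leg alone.

How it is judged (in metres and radians):
On the way:
1. the held square is pressed down on the plate and back against the stop at once (contact force between square and plate above 1 N and contact force between square and stop above 1 N and contact force between square and the fingers above 1 N and angle between the x axis of square_leg and the x axis of corner, either way round below 0.17 rad and angle between square_leg's own z axis and vertical below 0.17 rad and x of square_leg in the frame of corner between -0.025 and -0.005 m and y of square_leg in the frame of corner between -0.06 and 0.06 m), for 0.2 s.
At the end, for the whole second after the job is handed in: The released square rests upright on the plate (10 degrees, 10 mm in height), its back within 10 mm of the stop's face and 10 degrees of flush, leg within 60 mm of the stop's middle, after having been held pressed on plate and stop at once (over 1 N each, 0.2 s) (angle between the x axis of square_leg and the x axis of corner, either way round below 0.17 rad and angle between square_leg's own z axis and vertical below 0.17 rad and x of square_leg in the frame of corner between -0.025 and -0.005 m and y of square_leg in the frame of corner between -0.06 and 0.06 m and z of square_leg in the frame of corner between 0.082 and 0.102 m and linear speed of square below 0.02 m/s); the robot touches nothing.
It also fails if it takes over 45 s, if anything falls off the work surface, if the arm or the gripper's body presses on something with over 40 N, if the wrist force passes 120 N, or if a joint passes its speed limit or range.

## Working session

There is one attempt and no reset: what is moved stays moved. The work goes in short steps, Python scripts to look and compute and a shell command to move; the robot and the scene stay as the last step left them, time stands still between calls to the robot, and variables do not carry over. Pictures are saved under pics/ and viewed, and the job is handed in when it is done.

```bash
ls; mkdir -p pics; python3 - <<'E'
from rig import robot, eyes
import cv2
for n in("side","top"):
    im=eyes.snapshot(n); cv2.imwrite(f"pics/{n}0.png",im[:,:,::-1])
    m=eyes.camera_model(n); print(n,m)
s=robot.read_state(); print(s)
E
```

```text
pics
side {'intrinsics': array([[419.96537307,   0.        , 281.93826534],
       [  0.        , 419.96537307, 208.21692846],
       [  0.        ,   0.        ,   1.        ]]), 'eye': array([0.19160925, 0.52515521, 0.51626306]), 'attitude': array([[-0.84185289, -0.28991545,  0.45522824],
       [-0.53958989,  0.46969662, -0.69873302],
       [-0.01124567, -0.83386697, -0.5518509 ]])}
top {'intrinsics': array([[420.37413299,   0.        , 281.77744992],
       [  0.        , 420.37413299, 218.54405041],
       [  0.        ,   0.        ,   1.        ]]), 'eye': array([0.49339599, 0.02574753, 0.84234239]), 'attitude': array([[-3.68756189e-03, -9.97868411e-01,  6.51539478e-02],
       [-9.99118496e-01,  9.51950969e-04, -4.19681321e-02],
       [ 4.18166499e-02, -6.52512744e-02, -9.96992296e-01]])}
{'t': 0.1, 'q': array([6.98549833e+01, 2.78801571e+00, 5.59990436e+00, 9.29329639e+01,
       1.34617056e-03, 8.26794521e+01]), 'qvel': array([-0.02698304, -0.06443053,  0.3509335 , -0.04072403,  0.11178408,
        0.02049831]), 'joint_efforts': array([ 3.23444525e-03, -3.39850903e+01,  3.20936179e+01,  1.58059469e-02,
       -2.33664023e-04, -1.86457135e-05]), 'ee_pos': array([0.11632888, 0.51138519, 0.23023396]), 'eef_rot': array([[ 2.21964167e-01,  9.75054535e-01, -7.49824628e-04],
       [ 9.75052577e-01, -2.21965240e-01, -1.97579355e-03],
       [-2.09294146e-03, -2.92563067e-04, -9.99997767e-01]]), 'ft_force': array([ 0.28535135, -0.37334169, -0.49218675]), 'moment': array([-0.07519058,  0.04001322,  0.02146677]), 'gripper_width': 0.9974938660703017}
```

View pics/side0.png

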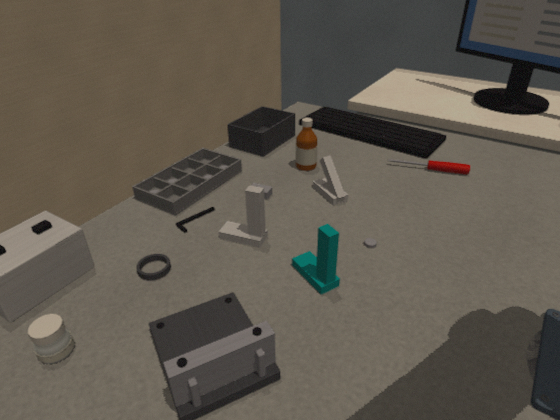

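View pics/top0.png

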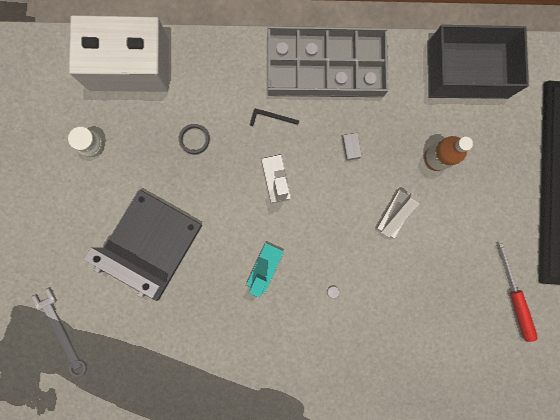

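Candidates for the square:
- **Aluminium L:** top (277,180), side (250,220). It has an upright leg.
- **Second aluminium part:** top (398,212), side (330,180). The leg leans, so it is the 45° gauge.
- **Turquoise look-alike:** top (264,270), side (320,262). Leave it alone.

I choose the first and will check it in a close crop.

```bash
python3 - <<'E'
import cv2,numpy as np
t=cv2.imread("pics/top0.png");s=cv2.imread("pics/side0.png")
a=cv2.resize(t[145:215,250:325],(400,373),interpolation=cv2.INTER_CUBIC)
b=cv2.resize(s[175:250,210:285],(373,373),interpolation=cv2.INTER_CUBIC)
cv2.imwrite("pics/crop1.png",np.hstack([a,b]))
a=cv2.resize(t[180:305,80:210],(390,375),interpolation=cv2.INTER_CUBIC)
b=cv2.resize(s[290:415,140:285],(400,345),interpolation=cv2.INTER_CUBIC)
b=cv2.copyMakeBorder(b,0,30,0,0,cv2.BORDER_CONSTANT)
cv2.imwrite("pics/crop2.png",np.hstack([a,b]))
E
```

```text
(no output)
```

View pics/crop1.png

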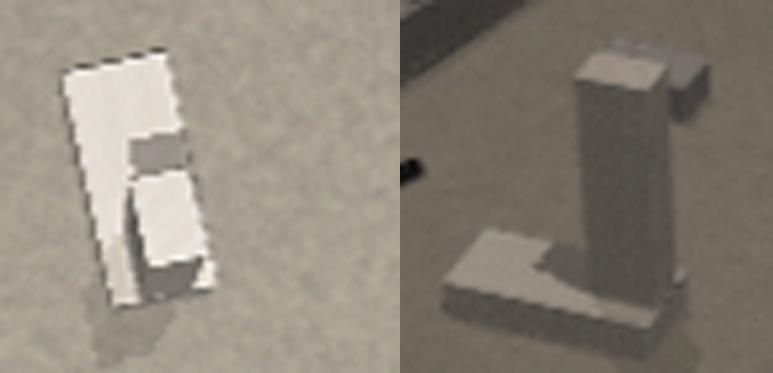

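View pics/crop2.png

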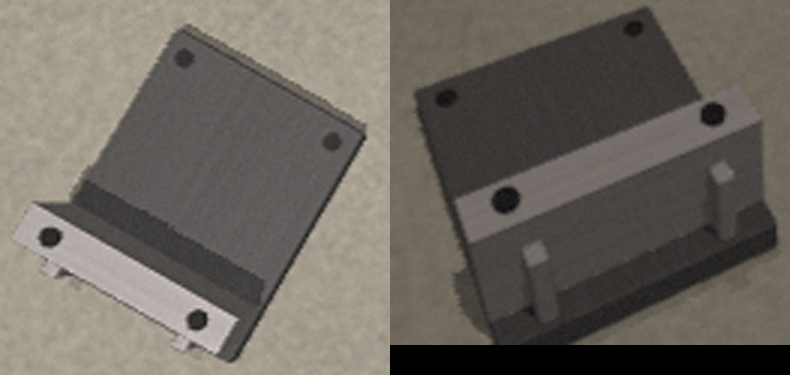

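The crop confirms the L with the vertical leg: leg top at top ≈(281,187), foot running up-image from it, and back facing down-image. The fixture shows the stop at the lower-left of the plate, with its face looking up-right in the top view. Next I measure both.

```bash
cat > h.py <<'E'
import numpy as np,cv2
from rig import robot,eyes
def cm(n):
    m=eyes.camera_model(n);return np.array(m["intrinsics"]),np.array(m["eye"]),np.array(m["attitude"])
def ray(n,p):
    K,e,R=cm(n);d=R@np.linalg.solve(K,[p[0],p[1],1.]);return e,d/np.linalg.norm(d)
def onz(n,p,z):
    e,d=ray(n,p);return e+d*(z-e[2])/d[2]
def tri(pt,ps):
    e1,d1=ray("top",pt);e2,d2=ray("side",ps)
    s=np.linalg.lstsq(np.c_[d1,-d2],e2-e1,rcond=None)[0]
    a,b=e1+s[0]*d1,e2+s[1]*d2
    return (a+b)/2,np.linalg.norm(a-b)*1e3
def proj(n,X):
    K,e,R=cm(n);c=K@(R.T@(np.array(X)-e));return c[:2]/c[2]
E
python3 - <<'E'
from h import *
np.set_printoptions(precision=4,suppress=True)
t=cv2.imread("pics/top0.png");s=cv2.imread("pics/side0.png")
T=lambda x,y,x0,y0,k:((x+.5)/k+x0-.5,(y+.5)/k+y0-.5)
lt=[T(x,y,250,145,5.333) for x,y in[(133,178),(185,172),(207,255),(150,265)]]
ls=[T(x-400,y,210,175,4.973) for x,y in[(668,68),(650,90),(577,78),(603,53)]]
# orders: top: front-left, front-right, back-right, back-left
for p in lt: print("leg top",onz("top",p,.12))
ct=np.mean(lt,0)
print("sidepts",ls); cs=np.mean(ls,0)
print("leg centre tri",tri(ct,cs),onz("top",ct,.12))
# masks
g=cv2.cvtColor(t,cv2.COLOR_BGR2GRAY).astype(int)
r=g[145:215,250:325]
m=(r>195).astype(np.uint8)
print(cv2.connectedComponentsWithStats(m)[2:][0])
ft=[T(x,y,250,145,5.333) for x,y in[(65,73),(163,52)]]
fs=[T(x-400,y,210,175,4.973) for x,y in[(491,230),(444,284)]]
for p in ft: print("foot",onz("top",p,.018))
print(tri(ft[0],fs[1]),tri(ft[0],fs[0]),tri(ft[1],fs[0]),tri(ft[1],fs[1]))
# fixture
F=lambda x,y:T(x,y,80,180,3.0);S=lambda x,y:T(x-390,y,140,290,400/145)
st=[F(32,203),F(240,318),F(232,360),F(12,240)]
for p in st: print("stop top",onz("top",p,.08))
pl=[F(188,28),F(364,130),F(240,362)]
for p in pl: print("plate",onz("top",p,.02))
bt=[F(50,237),F(197,320),F(184,58),F(332,142)]
bs=[S(712,114),S(506,200),S(634,28),S(446,98)]
for a in bt:
  print("bolt",[ (tri(a,b)[0],round(tri(a,b)[1],1)) for b in bs if tri(a,b)[1]<10])
E
```

```text
leg top [0.6111 0.0076 0.12  ]
leg top [ 0.6131 -0.0093  0.12  ]
leg top [ 0.5859 -0.0163  0.12  ]
leg top [0.5827 0.0022 0.12  ]
sidepts [(263.4915543937261, 188.27438166096923), (259.87200884777803, 192.6982706615725), (245.19274080032173, 190.2852402976071), (250.42097325558012, 185.25809370601246)]
leg centre tri (array([ 0.5974, -0.0046,  0.1191]), np.float64(2.2810069885277575)) [ 0.5982 -0.0039  0.12  ]
[[   0    0   75   70 4590]
 [  12   10   27   47  647]
 [  37   49    3    5   13]]
foot [0.667  0.0303 0.018 ]
foot [ 0.6751 -0.0062  0.018 ]
(array([0.667 , 0.0299, 0.0159]), np.float64(1.1185801802463613)) (array([0.6539, 0.0252, 0.0455]), np.float64(17.291022909149437)) (array([ 0.6738, -0.0071,  0.0177]), np.float64(3.198315790917916)) (array([ 0.688 , -0.0031, -0.014 ]), np.float64(14.483111102379064))
stop top [0.4923 0.3344 0.08  ]
stop top [0.4238 0.2115 0.08  ]
stop top [0.3992 0.2158 0.08  ]
stop top [0.4705 0.3454 0.08  ]
plate [0.605  0.2622 0.02  ]
plate [0.5386 0.1484 0.02  ]
plate [0.3904 0.2257 0.02  ]
bolt [(array([0.4719, 0.3228, 0.0809]), np.float64(0.7))]
bolt [(array([0.4226, 0.2361, 0.0813]), np.float64(0.7))]
bolt [(array([0.5851, 0.2641, 0.0202]), np.float64(0.7))]
bolt [(array([0.5304, 0.1685, 0.0205]), np.float64(1.0))]
```

All checks agree. The leg-top height triangulates to 0.119, the foot top to 0.016–0.018, the stop bolts to 0.081 and the plate bolts to 0.020. The foot end to leg distance is 75 mm and the free plate is 132 mm.

| Item | Position (m) | x axis direction |
|---|---|---|
| Square leg | (0.598, -0.004) | 192.4° |
| Corner | (0.458, 0.273, 0.02) | 150.3° |

Tool x needs to be at 102.4° to grasp and 60.3° to place. I'll move above the square now.

```bash
python3 -m crank '[{"dx":40,"dy":-40,"dz":0,"wz":0.05},{"dx":70,"dy":-75,"wz":0.12},{"dx":105,"dy":-110,"wz":0.2},{"dx":140,"dy":-145,"wz":0.27},{"dx":170,"dy":-180,"wz":0.34},{"dx":205,"dy":-215,"wz":0.4},{"dx":240,"dy":-250,"wz":0.44},{"dx":240,"dy":-250,"wz":0.44}]'; python3 -m crank '[{"dx":35,"dy":-35},{"dx":70,"dy":-72},{"dx":105,"dy":-108},{"dx":140,"dy":-145},{"dx":175,"dy":-182},{"dx":210,"dy":-220},{"dx":241,"dy":-266},{"dx":241,"dy":-266}]'; python3 - <<'E'
from h import *
s=robot.read_state();print(s["t"],s["ee_pos"],np.degrees(np.arctan2(s["eef_rot"][1,0],s["eef_rot"][0,0])),s["eef_rot"][:,2])
E
```

```text
0.1 [0.11632888 0.51138519 0.23023396] 77.17554724218404 [-7.49824628e-04 -1.97579355e-03 -9.99997767e-01]validation failed for argument at $[0]...
validation failed for argument at $[0]...
```

```bash
python3 -m crank --help; python3 -m crank '[{"dx":40,"dy":-40,"dz":0,"wx":0,"wy":0,"wz":0.05,"fingers":0}]'
```

```text
t: 0.2
ee_pos: [0.1494, 0.4784, 0.2296]
eef_rot: [[0.165, 0.986, -0.002], [0.986, -0.165, -0.0], [-0.001, -0.002, -1.0]]
ft_force: [1.7, -0.1, 0.3]
gripper_width: 1.004invalid input: not JSON, or not a number
```

```bash
python3 -m crank '[{"dx":30,"dy":-35,"dz":0,"wx":0,"wy":0,"wz":0.07,"fingers":0},{"dx":65,"dy":-70,"dz":0,"wx":0,"wy":0,"wz":0.15,"fingers":0},{"dx":97,"dy":-105,"dz":0,"wx":0,"wy":0,"wz":0.22,"fingers":0},{"dx":130,"dy":-140,"dz":0,"wx":0,"wy":0,"wz":0.29,"fingers":0},{"dx":162,"dy":-175,"dz":0,"wx":0,"wy":0,"wz":0.35,"fingers":0},{"dx":195,"dy":-210,"dz":0,"wx":0,"wy":0,"wz":0.39,"fingers":0},{"dx":220,"dy":-240,"dz":0,"wx":0,"wy":0,"wz":0.39,"fingers":0},{"dx":220,"dy":-240,"dz":0,"wx":0,"wy":0,"wz":0.39,"fingers":0}]'
python3 -m crank '[{"dx":32,"dy":-35,"dz":0,"wx":0,"wy":0,"wz":0,"fingers":0},{"dx":65,"dy":-70,"dz":0,"wx":0,"wy":0,"wz":0,"fingers":0},{"dx":97,"dy":-105,"dz":0,"wx":0,"wy":0,"wz":0,"fingers":0},{"dx":130,"dy":-140,"dz":0,"wx":0,"wy":0,"wz":0,"fingers":0},{"dx":162,"dy":-175,"dz":0,"wx":0,"wy":0,"wz":0,"fingers":0},{"dx":195,"dy":-210,"dz":0,"wx":0,"wy":0,"wz":0,"fingers":0},{"dx":221,"dy":-236,"dz":0,"wx":0,"wy":0,"wz":0,"fingers":0},{"dx":221,"dy":-236,"dz":0,"wx":0,"wy":0,"wz":0,"fingers":0}]'; python3 - <<'E'
from h import *
s=robot.read_state();print(s["t"],s["ee_pos"],np.degrees(np.arctan2(s["eef_rot"][1,0],s["eef_rot"][0,0])),s["eef_rot"][:,2])
E
```

```text
t: 1.0
ee_pos: [0.3742, 0.2331, 0.2305]
eef_rot: [[-0.208, 0.978, -0.0], [0.978, 0.208, -0.002], [-0.002, -0.0, -1.0]]
ft_force: [-0.5, 1.0, -0.3]
gripper_width: 1.001
t: 1.8
ee_pos: [0.5948, -0.0021, 0.2285]
eef_rot: [[-0.211, 0.978, -0.002], [0.978, 0.211, -0.001], [-0.0, -0.002, -1.0]]
ft_force: [-0.4, 0.1, 0.1]
gripper_width: 0.998
1.8 [ 0.59481992 -0.00214281  0.22850371] 102.15907286023186 [-2.37953188e-03 -5.95185741e-04 -9.99996992e-01]
```

```bash
python3 -m crank '[{"dx":3,"dy":-2,"dz":-30,"wx":0,"wy":0,"wz":0,"fingers":0},{"dx":3,"dy":-2,"dz":-60,"wx":0,"wy":0,"wz":0,"fingers":0},{"dx":3,"dy":-2,"dz":-90,"wx":0,"wy":0,"wz":0,"fingers":0},{"dx":3,"dy":-2,"dz":-90,"wx":0,"wy":0,"wz":0,"fingers":0}]'; python3 - <<'E'
from h import *
s=robot.read_state();print(s["t"],s["ee_pos"],np.degrees(np.arctan2(s["eef_rot"][1,0],s["eef_rot"][0,0])),s["eef_rot"][:,2])
t=eyes.snapshot("top")[:,:,::-1];s=eyes.snapshot("side")[:,:,::-1]
cv2.imwrite("pics/pre.png",np.hstack([cv2.resize(t[100:260,200:360],(390,390)),cv2.resize(s[130:290,170:330],(390,390))]))
E
```

```text
t: 2.2
ee_pos: [0.5912, 0.0006, 0.1352]
eef_rot: [[-0.216, 0.976, -0.012], [0.976, 0.216, 0.002], [0.005, -0.011, -1.0]]
ft_force: [-1.0, -0.1, -0.5]
gripper_width: 1.002
2.2 [0.59116235 0.0006399  0.13520171] 102.47033728360785 [-0.01205394  0.00199748 -0.99992535]
```

View pics/pre.png

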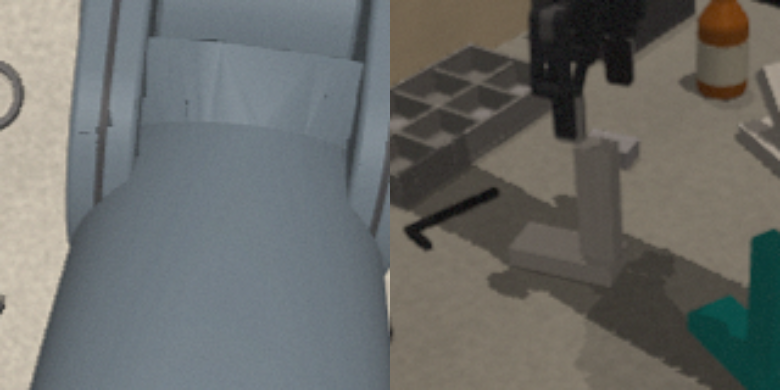

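The side view shows the fingers straddling the leg top at (600,130), one on each side. The pose may still be settling, so I'll re-read it.

```bash
python3 - <<'E'
from h import *
s=robot.read_state();print(s["t"],s["ee_pos"],np.degrees(np.arctan2(s["eef_rot"][1,0],s["eef_rot"][0,0])),s["eef_rot"][:,2],s["ft_force"])
E
```

```text
2.3 [ 5.94715699e-01 -1.35562451e-04  1.40951744e-01] 102.46194441681614 [-2.34053367e-03  6.41321287e-04 -9.99997055e-01] [ 0.25258367 -0.35566359  0.86456303]
```

```bash
python3 -m crank '[{"dx":3.5,"dy":-4,"dz":-20,"wx":0,"wy":0,"wz":0,"fingers":0},{"dx":3.5,"dy":-4,"dz":-45,"wx":0,"wy":0,"wz":0,"fingers":0},{"dx":3.5,"dy":-4,"dz":-68,"wx":0,"wy":0,"wz":0,"fingers":0},{"dx":3.5,"dy":-4,"dz":-68,"wx":0,"wy":0,"wz":0,"fingers":0},{"dx":3.5,"dy":-4,"dz":-68,"wx":0,"wy":0,"wz":0,"fingers":0}]'; python3 - <<'E'
from h import *
s=robot.read_state();print(s["t"],s["ee_pos"],np.degrees(np.arctan2(s["eef_rot"][1,0],s["eef_rot"][0,0])),s["eef_rot"][:,2],s["ft_force"])
s=eyes.snapshot("side")[:,:,::-1]
cv2.imwrite("pics/pre2.png",cv2.resize(s[130:290,170:330],(500,500)))
E
```

```text
t: 2.8
ee_pos: [0.6003, -0.0051, 0.0755]
eef_rot: [[-0.215, 0.977, 0.002], [0.977, 0.215, -0.0], [-0.001, 0.002, -1.0]]
ft_force: [-0.5, 0.7, 0.3]
gripper_width: 0.998
2.8 [ 0.60032437 -0.00514179  0.07545378] 102.41282300860318 [ 2.33453475e-03 -1.57179550e-04 -9.99997263e-01] [-0.46291509  0.67594559  0.32516715]
```

View pics/pre2.png

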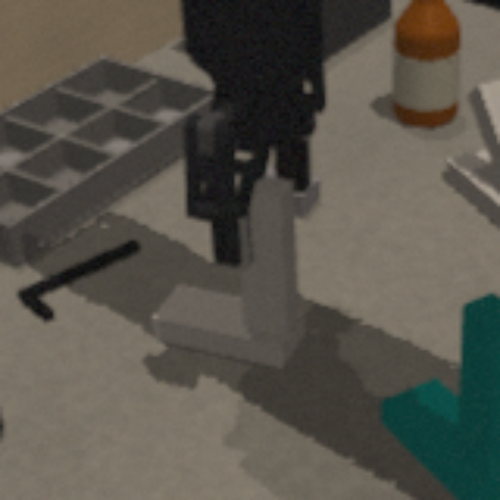

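The near finger is left of the leg and the far one behind it to the right, which fits straddling it. Closing now.

```bash
python3 -m crank '[{"dx":-1,"dy":0.5,"dz":-1,"wx":0,"wy":0,"wz":0,"fingers":1},{"dx":-1,"dy":0.5,"dz":-1,"wx":0,"wy":0,"wz":0,"fingers":1},{"dx":-1,"dy":0.5,"dz":-1,"wx":0,"wy":0,"wz":0,"fingers":1},{"dx":-1,"dy":0.5,"dz":-1,"wx":0,"wy":0,"wz":0,"fingers":1},{"dx":-1,"dy":0.5,"dz":-1,"wx":0,"wy":0,"wz":0,"fingers":1},{"dx":-1,"dy":0.5,"dz":-1,"wx":0,"wy":0,"wz":0,"fingers":1},{"dx":-1,"dy":0.5,"dz":-1,"wx":0,"wy":0,"wz":0,"fingers":1},{"dx":-1,"dy":0.5,"dz":-1,"wx":0,"wy":0,"wz":0,"fingers":1}]'; python3 -m crank '[{"dx":0,"dy":0,"dz":10,"wx":0,"wy":0,"wz":0,"fingers":1},{"dx":0,"dy":0,"dz":20,"wx":0,"wy":0,"wz":0,"fingers":1},{"dx":0,"dy":0,"dz":30,"wx":0,"wy":0,"wz":0,"fingers":1},{"dx":0,"dy":0,"dz":30,"wx":0,"wy":0,"wz":0,"fingers":1},{"dx":0,"dy":0,"dz":30,"wx":0,"wy":0,"wz":0,"fingers":1}]';python3 - <<'E'
from h import *
s=robot.read_state();print(s["t"],s["ee_pos"],np.degrees(np.arctan2(s["eef_rot"][1,0],s["eef_rot"][0,0])),s["eef_rot"][:,2],s["ft_force"])
s=eyes.snapshot("side")[:,:,::-1]
cv2.imwrite("pics/lift.png",cv2.resize(s[110:290,160:340],(540,540)))
E
```

```text
t: 3.65
ee_pos: [0.5985, -0.005, 0.0726]
eef_rot: [[-0.214, 0.977, 0.0], [0.977, 0.214, -0.0], [-0.0, 0.0, -1.0]]
ft_force: [-0.1, 0.6, 2.1]
gripper_width: 0.224
t: 4.15
ee_pos: [0.5989, -0.005, 0.103]
eef_rot: [[-0.215, 0.977, 0.001], [0.977, 0.215, -0.0], [-0.0, 0.001, -1.0]]
ft_force: [-0.6, 0.6, -2.8]
gripper_width: 0.225
4.15 [ 0.59885552 -0.00500918  0.10297408] 102.38876265290102 [ 1.25552924e-03 -1.37150220e-04 -9.99999202e-01] [-0.59029996  0.62203461 -2.8326487 ]
```

View pics/lift.png

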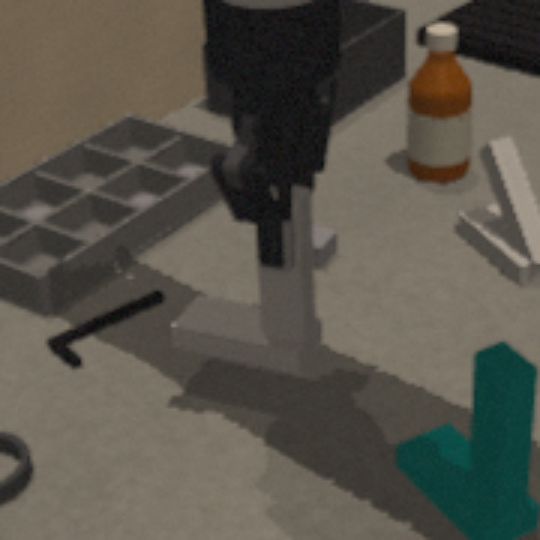

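The square is held: width 0.225 ≈ 19 mm, about 3 N of weight, and the foot is hanging level off the table. I'll lift further and carry it to 30 mm in front of the stop.

```bash
python3 -m crank '[{"dx":0,"dy":0,"dz":20,"wx":0,"wy":0,"wz":0,"fingers":1},{"dx":0,"dy":10,"dz":45,"wx":0,"wy":0,"wz":-0.05,"fingers":1},{"dx":-5,"dy":30,"dz":70,"wx":0,"wy":0,"wz":-0.15,"fingers":1},{"dx":-15,"dy":55,"dz":80,"wx":0,"wy":0,"wz":-0.25,"fingers":1},{"dx":-27,"dy":80,"dz":80,"wx":0,"wy":0,"wz":-0.35,"fingers":1},{"dx":-38,"dy":105,"dz":80,"wx":0,"wy":0,"wz":-0.45,"fingers":1},{"dx":-49,"dy":130,"dz":80,"wx":0,"wy":0,"wz":-0.55,"fingers":1},{"dx":-60,"dy":155,"dz":80,"wx":0,"wy":0,"wz":-0.65,"fingers":1}]'; python3 -m crank '[{"dx":-11,"dy":25,"dz":0,"wx":0,"wy":0,"wz":-0.085,"fingers":1},{"dx":-22,"dy":50,"dz":0,"wx":0,"wy":0,"wz":-0.085,"fingers":1},{"dx":-33,"dy":75,"dz":0,"wx":0,"wy":0,"wz":-0.085,"fingers":1},{"dx":-41.5,"dy":100,"dz":0,"wx":0,"wy":0,"wz":-0.085,"fingers":1},{"dx":-41.5,"dy":100,"dz":0,"wx":0,"wy":0,"wz":-0.085,"fingers":1},{"dx":-41.5,"dy":100,"dz":0,"wx":0,"wy":0,"wz":-0.085,"fingers":1}]';python3 - <<'E'
from h import *
s=robot.read_state();print(s["t"],s["ee_pos"],np.degrees(np.arctan2(s["eef_rot"][1,0],s["eef_rot"][0,0])),s["eef_rot"][:,2],s["ft_force"])
s=eyes.snapshot("side")[:,:,::-1];t=eyes.snapshot("top")[:,:,::-1]
cv2.imwrite("pics/c1.png",s);cv2.imwrite("pics/c1t.png",t)
E
```

```text
t: 5.0
ee_pos: [0.5374, 0.1509, 0.1816]
eef_rot: [[0.424, 0.906, -0.001], [0.906, -0.424, -0.0], [-0.001, -0.001, -1.0]]
ft_force: [-0.3, 1.2, -2.5]
gripper_width: 0.227
t: 5.6
ee_pos: [0.4964, 0.2503, 0.1816]
eef_rot: [[0.495, 0.869, -0.001], [0.869, -0.495, -0.001], [-0.001, -0.0, -1.0]]
ft_force: [-0.1, -0.7, -2.0]
gripper_width: 0.228
5.6 [0.49635457 0.25026065 0.18163731] 60.356637069447494 [-9.29159901e-04 -9.91555945e-04 -9.99999077e-01] [-0.06499978 -0.65059666 -2.00554874]
```

View pics/c1.png

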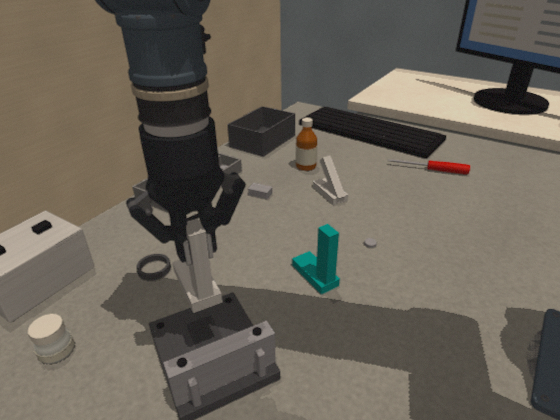

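View pics/c1t.png

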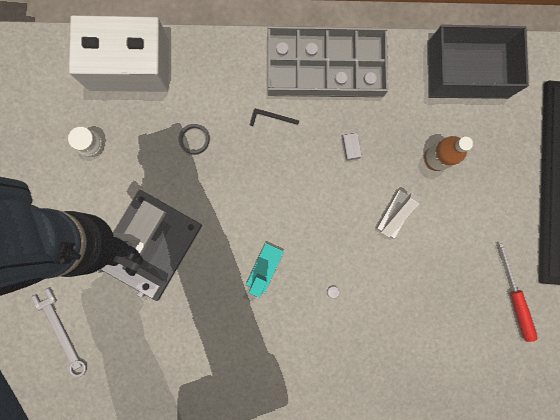

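The side view shows the square upright over the plate, with its back toward the stop at (200,290) and the foot away. The top view shows the foot lying along the plate axis at (150,215). The underside should be about 89 mm above the plate, so I'll descend to just above it.

```bash
python3 -m crank '[{"dx":0.5,"dy":0.5,"dz":-25,"wx":0,"wy":0,"wz":0,"fingers":1},{"dx":0.5,"dy":0.5,"dz":-50,"wx":0,"wy":0,"wz":0,"fingers":1},{"dx":0.5,"dy":0.5,"dz":-70,"wx":0,"wy":0,"wz":0,"fingers":1},{"dx":0.5,"dy":0.5,"dz":-82,"wx":0,"wy":0,"wz":0,"fingers":1},{"dx":0.5,"dy":0.5,"dz":-82,"wx":0,"wy":0,"wz":0,"fingers":1},{"dx":0.5,"dy":0.5,"dz":-82,"wx":0,"wy":0,"wz":0,"fingers":1}]';python3 - <<'E'
from h import *
s=robot.read_state();print(s["t"],s["ee_pos"],np.degrees(np.arctan2(s["eef_rot"][1,0],s["eef_rot"][0,0])),s["eef_rot"][:,2],s["ft_force"])
s=eyes.snapshot("side")[:,:,::-1]
cv2.imwrite("pics/c2.png",cv2.resize(s[210:410,120:300],(540,600)))
E
```

```text
t: 6.3
ee_pos: [0.4978, 0.2502, 0.1008]
eef_rot: [[0.497, 0.868, 0.0], [0.868, -0.497, 0.0], [0.0, 0.0, -1.0]]
ft_force: [-0.2, -0.2, -1.6]
gripper_width: 0.231
6.3 [0.4978138  0.25017174 0.10077224] 60.22777999837659 [ 4.10218548e-04  9.41510157e-05 -9.99999911e-01] [-0.18375151 -0.22274467 -1.58058616]
```

View pics/c2.png

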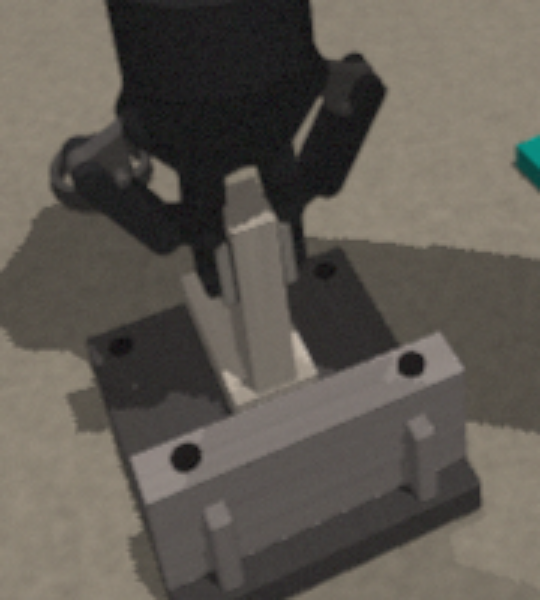

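Upright, centred, with a gap to the stop. I'll advance 25 mm toward the stop while hovering, then lower.

```bash
python3 -m crank '[{"dx":-9,"dy":5,"dz":0,"wx":0,"wy":0,"wz":0,"fingers":1},{"dx":-16,"dy":9,"dz":0,"wx":0,"wy":0,"wz":0,"fingers":1},{"dx":-22,"dy":12.5,"dz":0,"wx":0,"wy":0,"wz":0,"fingers":1},{"dx":-22,"dy":12.5,"dz":-3,"wx":0,"wy":0,"wz":0,"fingers":1},{"dx":-22,"dy":12.5,"dz":-5,"wx":0,"wy":0,"wz":0,"fingers":1},{"dx":-22,"dy":12.5,"dz":-5,"wx":0,"wy":0,"wz":0,"fingers":1}]';python3 - <<'E'
from h import *
s=robot.read_state();print(s["t"],s["ee_pos"],s["eef_rot"][:,2],s["ft_force"],s["moment"])
E
python3 -m crank '[{"dx":0,"dy":0,"dz":-1,"wx":0,"wy":0,"wz":0,"fingers":1},{"dx":0,"dy":0,"dz":-2,"wx":0,"wy":0,"wz":0,"fingers":1},{"dx":0,"dy":0,"dz":-2,"wx":0,"wy":0,"wz":0,"fingers":1}]'
```

```text
t: 6.95
ee_pos: [0.4751, 0.2629, 0.0947]
eef_rot: [[0.496, 0.868, -0.001], [0.868, -0.496, -0.001], [-0.001, -0.0, -1.0]]
ft_force: [0.4, 0.6, -3.3]
gripper_width: 0.227
6.95 [0.47509052 0.26290022 0.09474678] [-6.20450298e-04 -5.06444354e-04 -9.99999679e-01] [ 0.36524392  0.5735568  -3.29115374] [-0.03572979  0.04958771  0.03590985]
t: 7.25
ee_pos: [0.4754, 0.2628, 0.093]
eef_rot: [[0.496, 0.868, -0.0], [0.868, -0.496, -0.0], [-0.0, -0.0, -1.0]]
ft_force: [-0.0, 0.0, -3.1]
gripper_width: 0.228
```

```bash
python3 -m crank '[{"dx":0,"dy":0,"dz":-1,"wx":0,"wy":0,"wz":0,"fingers":1},{"dx":0,"dy":0,"dz":-1,"wx":0,"wy":0,"wz":0,"fingers":1}]';python3 -m crank '[{"dx":0,"dy":0,"dz":-1,"wx":0,"wy":0,"wz":0,"fingers":1},{"dx":0,"dy":0,"dz":-1,"wx":0,"wy":0,"wz":0,"fingers":1}]'
```

```text
t: 7.45
ee_pos: [0.4756, 0.263, 0.0926]
eef_rot: [[0.496, 0.868, 0.0], [0.868, -0.496, 0.0], [0.0, 0.0, -1.0]]
ft_force: [0.3, 0.7, -1.5]
gripper_width: 0.225
t: 7.65
ee_pos: [0.4756, 0.2631, 0.0925]
eef_rot: [[0.496, 0.868, 0.001], [0.868, -0.496, 0.0], [0.001, 0.001, -1.0]]
ft_force: [-1.8, 0.0, 4.8]
gripper_width: 0.224
```

Plate contact reached, with about +8 N relative to hanging. Now push toward the stop.

```bash
python3 -m crank '[{"dx":-1.7,"dy":1,"dz":0,"wx":0,"wy":0,"wz":0,"fingers":1},{"dx":-3.5,"dy":2,"dz":0,"wx":0,"wy":0,"wz":0,"fingers":1},{"dx":-3.5,"dy":2,"dz":0,"wx":0,"wy":0,"wz":0,"fingers":1}]';python3 -m crank '[{"dx":-1.7,"dy":1,"dz":0,"wx":0,"wy":0,"wz":0,"fingers":1},{"dx":-1.7,"dy":1,"dz":0,"wx":0,"wy":0,"wz":0,"fingers":1}]'
```

```text
t: 7.95
ee_pos: [0.4738, 0.2649, 0.0926]
eef_rot: [[0.496, 0.868, 0.005], [0.868, -0.496, -0.0], [0.002, 0.004, -1.0]]
ft_force: [2.6, -2.7, 4.4]
gripper_width: 0.227
t: 8.15
ee_pos: [0.4717, 0.2665, 0.0926]
eef_rot: [[0.496, 0.868, 0.004], [0.868, -0.496, 0.001], [0.003, 0.003, -1.0]]
ft_force: [3.6, -1.3, 5.4]
gripper_width: 0.227
```

```bash
python3 -m crank '[{"dx":-1.7,"dy":1,"dz":0,"wx":0,"wy":0,"wz":0,"fingers":1},{"dx":-1.7,"dy":1,"dz":0,"wx":0,"wy":0,"wz":0,"fingers":1}]';python3 -m crank '[{"dx":-1.7,"dy":1,"dz":-0.5,"wx":0,"wy":0,"wz":0,"fingers":1},{"dx":-1.7,"dy":1,"dz":-0.5,"wx":0,"wy":0,"wz":0,"fingers":1}]'
```

```text
t: 8.35
ee_pos: [0.4708, 0.2671, 0.0926]
eef_rot: [[0.496, 0.868, 0.006], [0.868, -0.496, 0.0], [0.003, 0.005, -1.0]]
ft_force: [6.0, -3.0, 4.5]
gripper_width: 0.225
t: 8.55
ee_pos: [0.4708, 0.2672, 0.0926]
eef_rot: [[0.497, 0.868, 0.009], [0.868, -0.497, -0.002], [0.003, 0.009, -1.0]]
ft_force: [7.6, -6.2, 4.4]
gripper_width: 0.223
```

Motion has halted at the stop while the force grows. I'll push a bit more both ways and hold for over a second.

```bash
python3 -m crank '[{"dx":-1.7,"dy":1,"dz":-1,"wx":0,"wy":0,"wz":0,"fingers":1},{"dx":-1.7,"dy":1,"dz":-1,"wx":0,"wy":0,"wz":0,"fingers":1},{"dx":-1.7,"dy":1,"dz":-1,"wx":0,"wy":0,"wz":0,"fingers":1}]';python3 -m crank '[{"dx":-1.7,"dy":1,"dz":-1,"wx":0,"wy":0,"wz":0,"fingers":1},{"dx":-1.7,"dy":1,"dz":-1,"wx":0,"wy":0,"wz":0,"fingers":1},{"dx":-1.7,"dy":1,"dz":-1,"wx":0,"wy":0,"wz":0,"fingers":1},{"dx":-1.7,"dy":1,"dz":-1,"wx":0,"wy":0,"wz":0,"fingers":1},{"dx":-1.7,"dy":1,"dz":-1,"wx":0,"wy":0,"wz":0,"fingers":1},{"dx":-1.7,"dy":1,"dz":-1,"wx":0,"wy":0,"wz":0,"fingers":1}]'; python3 -m crank '[{"dx":0,"dy":0,"dz":0,"wx":0,"wy":0,"wz":0,"fingers":1},{"dx":0,"dy":0,"dz":0,"wx":0,"wy":0,"wz":0,"fingers":1},{"dx":0,"dy":0,"dz":0,"wx":0,"wy":0,"wz":0,"fingers":1},{"dx":0,"dy":0,"dz":0,"wx":0,"wy":0,"wz":0,"fingers":1}]'; python3 - <<'E'
from h import *
s=robot.read_state();print(s["t"],s["ee_pos"],s["eef_rot"][:,2],s["ft_force"],s["moment"])
s=eyes.snapshot("side")[:,:,::-1]
cv2.imwrite("pics/c3.png",cv2.resize(s[210:410,120:300],(540,600)))
E
```

```text
t: 8.85
ee_pos: [0.4707, 0.2672, 0.0927]
eef_rot: [[0.498, 0.867, 0.012], [0.867, -0.498, -0.004], [0.003, 0.013, -1.0]]
ft_force: [9.9, -7.9, 6.2]
gripper_width: 0.228
t: 9.45
ee_pos: [0.4706, 0.2673, 0.0927]
eef_rot: [[0.499, 0.867, 0.016], [0.867, -0.499, -0.006], [0.003, 0.017, -1.0]]
ft_force: [12.1, -10.9, 9.2]
gripper_width: 0.226
t: 9.85
ee_pos: [0.4705, 0.2673, 0.0927]
eef_rot: [[0.499, 0.867, 0.016], [0.867, -0.499, -0.006], [0.003, 0.017, -1.0]]
ft_force: [11.8, -10.4, 8.8]
gripper_width: 0.23
9.85 [0.47053759 0.26730638 0.0927069 ] [ 0.01593169 -0.00561673 -0.99985731] [ 11.78707093 -10.41287378   8.77094932] [-2.42001726 -2.50269624  0.02947365]
```

View pics/c3.png

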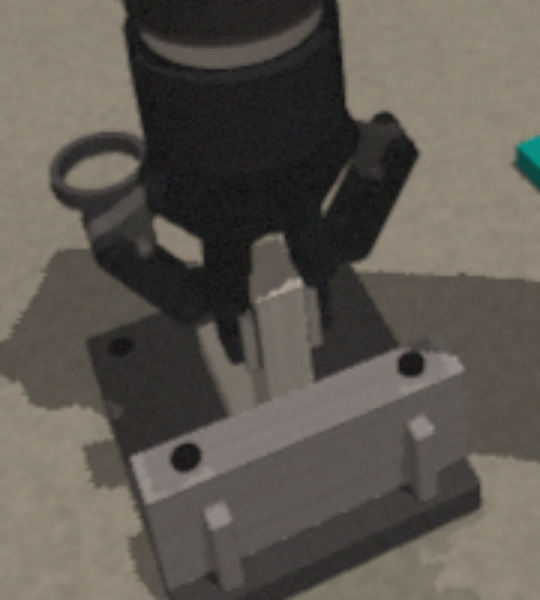

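The forces are about 16 N on the stop and 12 N total downward, with the tool tipped about 1° by the high push. For a flush and surely seated press, I'll ease the push 2 mm, add 2 mm down, and hold another second.

```bash
python3 -m crank '[{"dx":0.9,"dy":-0.5,"dz":-1,"wx":0,"wy":0,"wz":0,"fingers":1},{"dx":1.7,"dy":-1,"dz":-2,"wx":0,"wy":0,"wz":0,"fingers":1},{"dx":1.7,"dy":-1,"dz":-2,"wx":0,"wy":0,"wz":0,"fingers":1},{"dx":1.7,"dy":-1,"dz":-2,"wx":0,"wy":0,"wz":0,"fingers":1}]'; python3 -m crank '[{"dx":0,"dy":0,"dz":0,"wx":0,"wy":0,"wz":0,"fingers":1},{"dx":0,"dy":0,"dz":0,"wx":0,"wy":0,"wz":0,"fingers":1},{"dx":0,"dy":0,"dz":0,"wx":0,"wy":0,"wz":0,"fingers":1},{"dx":0,"dy":0,"dz":0,"wx":0,"wy":0,"wz":0,"fingers":1},{"dx":0,"dy":0,"dz":0,"wx":0,"wy":0,"wz":0,"fingers":1},{"dx":0,"dy":0,"dz":0,"wx":0,"wy":0,"wz":0,"fingers":1},{"dx":0,"dy":0,"dz":0,"wx":0,"wy":0,"wz":0,"fingers":1},{"dx":0,"dy":0,"dz":0,"wx":0,"wy":0,"wz":0,"fingers":1}]'
```

```text
t: 10.3
ee_pos: [0.4709, 0.2677, 0.0924]
eef_rot: [[0.498, 0.867, 0.014], [0.867, -0.498, -0.002], [0.005, 0.013, -1.0]]
ft_force: [7.0, -8.9, 16.9]
gripper_width: 0.228
t: 11.1
ee_pos: [0.4709, 0.2676, 0.0925]
eef_rot: [[0.498, 0.867, 0.014], [0.867, -0.498, -0.002], [0.005, 0.013, -1.0]]
ft_force: [6.5, -8.7, 16.6]
gripper_width: 0.226
```

The press held at about 10 N on the stop and about 20 N on the plate. Now ease off and open.

```bash
python3 -m crank '[{"dx":0.9,"dy":-0.3,"dz":2,"wx":0,"wy":0,"wz":0,"fingers":1},{"dx":1.7,"dy":-0.7,"dz":4,"wx":0,"wy":0,"wz":0,"fingers":1},{"dx":1.7,"dy":-0.7,"dz":4,"wx":0,"wy":0,"wz":0,"fingers":1}]'
```

```text
t: 11.4
ee_pos: [0.4709, 0.2676, 0.0925]
eef_rot: [[0.497, 0.868, 0.009], [0.868, -0.497, -0.001], [0.003, 0.008, -1.0]]
ft_force: [8.8, -5.5, 5.4]
gripper_width: 0.226
```

```bash
python3 -m crank '[{"dx":0.9,"dy":-0.5,"dz":0.5,"wx":0,"wy":0,"wz":0,"fingers":1},{"dx":1.7,"dy":-1,"dz":1,"wx":0,"wy":0,"wz":0,"fingers":1},{"dx":1.7,"dy":-1,"dz":1,"wx":0,"wy":0,"wz":0,"fingers":1}]'
```

```text
t: 11.7
ee_pos: [0.471, 0.2675, 0.0925]
eef_rot: [[0.497, 0.868, 0.005], [0.868, -0.497, 0.001], [0.003, 0.004, -1.0]]
ft_force: [6.3, -1.6, 2.6]
gripper_width: 0.226
```

```bash
python3 -m crank '[{"dx":0,"dy":0,"dz":0,"wx":0,"wy":0,"wz":0,"fingers":0.7},{"dx":0,"dy":0,"dz":0,"wx":0,"wy":0,"wz":0,"fingers":0.5},{"dx":0,"dy":0,"dz":0,"wx":0,"wy":0,"wz":0,"fingers":0.3},{"dx":0,"dy":0,"dz":0,"wx":0,"wy":0,"wz":0,"fingers":0},{"dx":0,"dy":0,"dz":0,"wx":0,"wy":0,"wz":0,"fingers":0},{"dx":0,"dy":0,"dz":0,"wx":0,"wy":0,"wz":0,"fingers":0},{"dx":0,"dy":0,"dz":0,"wx":0,"wy":0,"wz":0,"fingers":0}]'; python3 - <<'E'
from h import *
s=robot.read_state();print(s["t"],s["ee_pos"],s["ft_force"],s["gripper_width"])
s=eyes.snapshot("side")[:,:,::-1]
cv2.imwrite("pics/c4.png",cv2.resize(s[210:410,120:300],(540,600)))
E
```

```text
t: 12.4
ee_pos: [0.4684, 0.2674, 0.0918]
eef_rot: [[0.496, 0.868, -0.0], [0.868, -0.496, 0.0], [0.0, -0.0, -1.0]]
ft_force: [1.1, -0.3, -0.2]
gripper_width: 0.996
12.4 [0.46837036 0.2674088  0.09181559] [ 1.14534337 -0.26796811 -0.17987307] 0.99567628119178
```

View pics/c4.png

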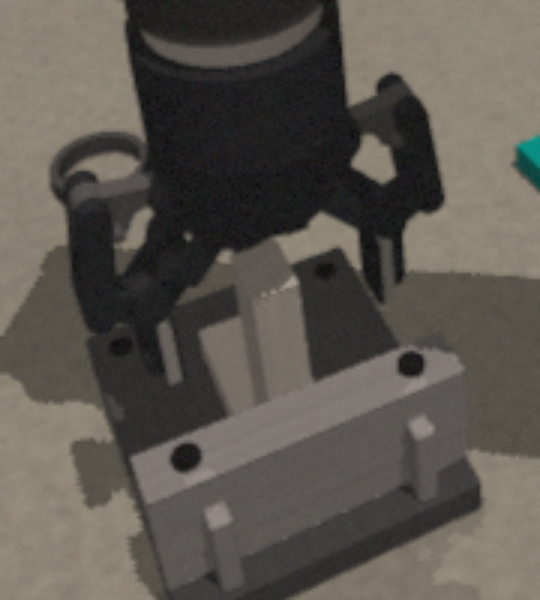

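The gripper is open and clear on both sides, and the square is standing. I'll retreat straight up, then away.

```bash
python3 -m crank '[{"dx":0,"dy":0,"dz":10,"wx":0,"wy":0,"wz":0,"fingers":0},{"dx":0,"dy":0,"dz":30,"wx":0,"wy":0,"wz":0,"fingers":0},{"dx":0,"dy":0,"dz":60,"wx":0,"wy":0,"wz":0,"fingers":0},{"dx":0,"dy":0,"dz":95,"wx":0,"wy":0,"wz":0,"fingers":0},{"dx":0,"dy":0,"dz":130,"wx":0,"wy":0,"wz":0,"fingers":0},{"dx":0,"dy":0,"dz":150,"wx":0,"wy":0,"wz":0,"fingers":0},{"dx":0,"dy":0,"dz":150,"wx":0,"wy":0,"wz":0,"fingers":0}]'; python3 -m crank '[{"dx":-20,"dy":-30,"dz":0,"wx":0,"wy":0,"wz":0,"fingers":0},{"dx":-40,"dy":-65,"dz":0,"wx":0,"wy":0,"wz":0,"fingers":0},{"dx":-60,"dy":-100,"dz":0,"wx":0,"wy":0,"wz":0,"fingers":0},{"dx":-80,"dy":-135,"dz":0,"wx":0,"wy":0,"wz":0,"fingers":0},{"dx":-100,"dy":-170,"dz":0,"wx":0,"wy":0,"wz":0,"fingers":0},{"dx":-110,"dy":-200,"dz":0,"wx":0,"wy":0,"wz":0,"fingers":0},{"dx":-110,"dy":-220,"dz":0,"wx":0,"wy":0,"wz":0,"fingers":0},{"dx":-110,"dy":-220,"dz":0,"wx":0,"wy":0,"wz":0,"fingers":0}]';python3 - <<'E'
from h import *
s=eyes.snapshot("side")[:,:,::-1];t=eyes.snapshot("top")[:,:,::-1]
cv2.imwrite("pics/fs.png",s);cv2.imwrite("pics/ft.png",t)
cv2.imwrite("pics/f.png",np.hstack([cv2.resize(t[180:310,80:210],(400,400),interpolation=cv2.INTER_CUBIC),cv2.resize(s[260:390,140:270],(400,400),interpolation=cv2.INTER_CUBIC)]))
E
```

```text
t: 13.15
ee_pos: [0.4705, 0.2682, 0.2472]
eef_rot: [[0.496, 0.868, 0.008], [0.868, -0.496, 0.004], [0.007, 0.006, -1.0]]
ft_force: [0.2, 0.3, 0.1]
gripper_width: 0.997
t: 13.95
ee_pos: [0.3578, 0.0457, 0.2411]
eef_rot: [[0.499, 0.866, -0.001], [0.866, -0.499, -0.001], [-0.001, -0.0, -1.0]]
ft_force: [-0.4, 0.1, 1.1]
gripper_width: 0.997
```

View pics/f.png

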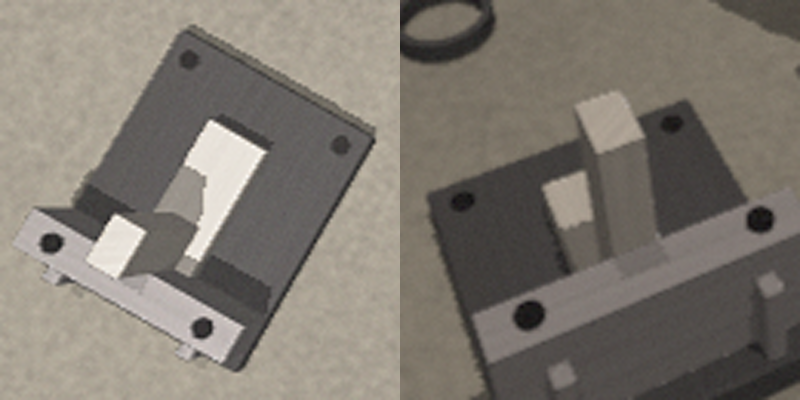

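View pics/ft.png

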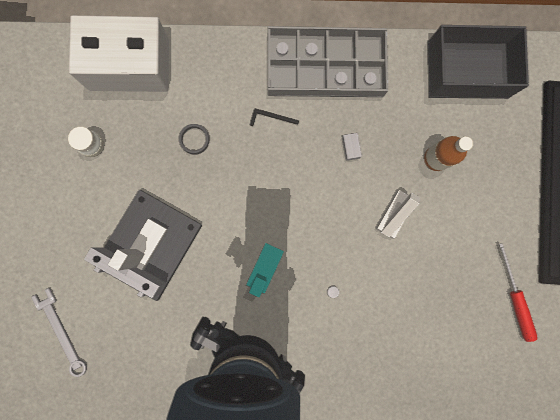

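The square is standing against the stop, with the leg top at top ≈(118,260) and side ≈(206,298). Now the numeric check.

```bash
python3 - <<'E'
from h import *
k=400/130
a=[((x+.5)/k+79.5,(y+.5)/k+179.5) for x,y in[(113,213),(146,233),(122,278),(86,262)]]
b=[((x-399.5)/k+139.5,(y+.5)/k+259.5) for x,y in[(575,103),(618,92),(642,135),(597,150)]]
X,g=tri(np.mean(a,0),np.mean(b,0));print("leg top",X,g)
th=np.radians(150.3);ex=np.array([np.cos(th),np.sin(th)]);ey=np.array([-ex[1],ex[0]])
d=X[:2]-[.458,.273];print("corner frame x,y",d@ex,d@ey)
f=[((x+.5)/k+79.5,(y+.5)/k+179.5) for x,y in[(212,120),(268,150)]]
m=np.mean([onz("top",p,.038) for p in f],0);v=X[:2]-m[:2];print("foot end->leg",np.linalg.norm(v),np.degrees(np.arctan2(v[1],v[0])))
E
```

```text
leg top [0.4718774  0.26591764 0.13933692] 0.11525867939581336
corner frame x,y -0.015563362557311063 -0.0007237192107072682
foot end->leg 0.07549278690553746 149.17282268459113
```

Leg top is at 0.139 (0.140 expected), x is -15.6 mm (-15 ideal), y is -0.7 mm, and the yaw is within about 1°. Handing in.

```bash
python3 -c "
from rig import robot
print(robot.finish_job())"
```

```text
the job is handed in; nothing more can be done
None
```

The right-angled square is standing free on the plate with its back against the stop, ready for you to look for a gap. I handed the job in at about 14 s.

- **Press:** I gripped the square by its leg and pressed it against plate and stop together for over 2 s. By the wrist force, that was about 10–16 N on the stop and 12–20 N downward. These are wrist readings, so friction on the stop may have carried part of the downward force. The tool tipped about 1° while pushing.
- **Release:** I eased both forces before opening the gripper, then moved the arm up and away.
- **Last check from both cameras:**
  - The leg-top centre was at height 0.139 m, against 0.140 expected.
  - The leg axis was 15.6 mm from the stop face, against 15 for flush.
  - It was 0.7 mm off the stop's middle, and the yaw was about 1° from square to the face.

The 0.6 mm and 1° differences are within the camera accuracy, so they don't show a real gap. No check failed, and the 45° gauge and the turquoise look-alike were not touched.

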